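# Glue down the last tile of a desk cable strip

## Task

The raised middle wooden tile of the cable strip has just been glued: twist the glue jar's yellow cap clockwise until it is fully shut, then take the red spacer from its holder, slide it upright all the way down into the one gap beside the middle tile that is wide enough for it, and let go of it. Finally press the middle tile down until it is flush with its neighbours and finish while still holding it pressed down with the gripper, without touching the spacer. Leave the mouse, the calculator and the mug where they are.

Things in the scene. Friction and masses are not known exactly. Their poses are not given: they have to be found in the camera images.
- cap_mid (a point): centre (half-way up) of the glue jar's round yellow screw cap: 40 mm across, 22 mm high, ribbed, its top 11 mm above this point (82 mm above the desk). The cap has a black stripe from the middle of its top to the rim, along its own -x. The white jar (58 mm across, 60 mm high with its neck) is fixed upright in a weighted steel foot (84 mm across, 10 mm high), with a small black tab on its neck that the stripe meets when the cap is shut
- jar_cap (a joint): turn of the cap about the vertical, in rad: 0 is fully shut (a stop), positive is open, stop at 1.5. Shut it by turning clockwise seen from above. It turns in place without rising, with a little friction (about 0.06 N m), and stays where it is left; starts 0.7 to 1.3 open
- spacer_mid (a point): centre (half-way up) of the loose red spacer, a flat upright plate of about 40 g, 40 mm long (own x), 10 mm thick (own y), 70 mm high (own z, up), its lowest 12 mm tapering to 6 mm thick at the foot; the foot is 35 mm below this point. It stands loosely upright in the slot (14 mm wide) of a fixed grey holder (64 x 40 mm, 18 mm high), its foot 4 mm above the desk and so 52 mm of it showing
- strip_floor (a point): middle of the cable strip, on the upper face of its fixed aluminium base (86 x 236 mm, 8 mm thick on the desk; this point is 8 mm above the desk). Own y runs along the strip, own x across it. In a row along y stand an end tile, the middle tile and the other end tile, all 70 mm across (x), with the gaps between them open down to this base. A seated spacer stands upright on the base with its length across the strip (its own y along the strip's y, either way round)
- mid_top (a point): centre of the top face of the middle wooden tile, 70 mm (strip x) by 60 mm (strip y), 8 mm thick, over a fixed black pedestal of the same outline. At the start its top is 28 mm above the strip's base, 6 mm proud of the end tiles
- mid_tile (a joint): how far the middle tile is pressed down, m: 0 at the start, 0.006 is the stop, flush with the end tiles. It moves straight down only, on springy pads: it starts to move at about 1 N, needs about 8 N to reach the stop, where it is rigid, and springs back up when let go
- end_a_top (a point): centre of the top face of fixed end tile A: 70 mm (x) by 52 mm (along the strip's y), its top 22 mm above the strip's base. Its centre is 70 mm from the middle tile's centre, on either side, so the gap beside it is 14 mm wide
- end_b_top (a point): centre of the top face of fixed end tile B: 70 mm (x) by 68 mm (along the strip's y), top 22 mm above the strip's base. Its centre is 70 mm from the middle tile's centre on the other side, so the gap beside it is only 6 mm wide
- mouse: bystander: black and red computer mouse, 100 x 58 x 32 mm, origin at the centre of its underside; leave it alone
- calculator: bystander: pink pocket calculator, 85 x 140 x 13 mm, origin at the centre of its underside; leave it alone
- mug: bystander: blue mug, 80 mm across without its handle, 90 mm high, origin at the centre of its underside; leave it alone
There are look-alikes about, which are no part of the job. Several things look just like the part that bears spacer_mid: the one meant starts farthest from the robot's base.

How it is judged:
By the outcome, as a careful person would: the job done as asked, in the order asked, and still so for the second after the job is handed in, while the arm keeps its last pose, push and grip.
It also fails if it takes over 59 s, if anything falls off the work surface, if the arm or the gripper's body presses on something with over 40 N, if the wrist force passes 120 N, or if a joint passes its speed limit or range.

## Robot

A 6-joint arm with a two-finger parallel gripper is mounted at the origin on the work surface. World frame = base frame: x ahead of the robot, y to its left, z up, the work surface at z = 0. Lengths are in m, angles in rad, forces in N, time in s.
With the tool pointing down it reaches from about 0.35 to 0.975 m from the base axis. Payload 4.9 kg.
Tool frame: the origin (TCP) lies on the centre line of the jaws, within the pads' length; the fingertips stand ctrl.nose_length ahead of it and the grasp point (between the pads) lies 2 mm behind it (ctrl.nose_length is the distance from the TCP to the fingertips, in m); z points along the fingers, y is the direction in which the jaws open and shut (so a half turn about z gives the same grasp; the last joint's range is limited). The gripper opens to 85 mm and grips with 20 to 120 N. Pads are 22 mm wide; open, the fingers measure 114 mm over their backs; the gripper's body (76 mm by 85 mm) begins 54 mm behind the grasp point. The pads swing forward as they close: fully open they stand 13 mm farther back than shut.
Start: joints at [1.173, 0.053, 1.613, -0, 1.476, -0.119], TCP at [0.172, 0.601, 0.248] pointing down, gripper open.
Joint ranges: [-3.01, 3.01], [-1.01, 2.22], [0.06, 2.58], [-1.02, 4.17], [0.09, 2.62], [-3.14, 3.14]. Speed limits (rad/s): [2.57, 2.57, 3.14, 3.14, 3.14, 3.14].

## Interface

Orientations are given as a rotation vector (axis times angle).
In Python, from station import sensors, get_image, order, ctrl gives the robot as it stands.
- The arm moves only by the tool move_arm, never from a script. Its argument "increments" is a list of rows, each a list of 5 numbers: the shift along the tool's x, y, z in cm, then the turn about the tool's z in degrees, then the finger opening in cm, from 0 to 8.54. In form: [[dx, dy, dz, twist, gripper], ...]. A call has 1 to 5 rows; each row is the pose to reach, as a shift and turn from the pose commanded when the call began, along the tool's axes at that moment; what a row does not reach only later rows make up. A row lasts 1/8 s, in which the tool goes at most 62.5 mm and 10.7 degrees, less where a joint would pass 70% of its speed; a pose out of reach is approached as far as the arm can. A call with a gripper value outside its range is refused whole. The fingers move at their own pace and stop on an object; "newtons" is the grip in N (left out, the last holds). Time passes only in rows, so rows that repeat a pose let the fingers close. It gives the time, the measured TCP pose, the force and the opening at its end, in the units of the state.
- sensors.get_obs(): the state, without advancing time (a new reading comes with each control period).
- get_image(name): name is "scene" or "top" or "wrist"; returns a dict with "image" (420x560x3 uint8, red, green, blue), "K" (3x3 intrinsics, pixels), "R" (3x3) and "t" (3): a world point X has camera coordinates R X + t. Camera axes: x right, y down, z forward; pixel columns grow to the right and rows downward; lengths in m; the calibration is good to about 2 mm. A picture is of the moment at which its call begins. There is no depth.
- order.finish_job(): hands the job in, once; it reports no verdict.
The state is a dict: "t": time; "q": joint angles; "dq": joint speeds; "effort": joint torques, N m; "tool_pos": TCP position; "tool_rot": TCP orientation; "contact_force": force on the tool from outside, world axes, zero at the start; "wrist_torque": the same for the moment, N m; "opening": finger opening in m.
Only numpy, scipy, OpenCV 4.12 (cv2) and the standard library are available. Lean on these libraries where they do the work, as an engineer would, in place of code of your own. Each camera call takes 0.05 s, during which the arm holds its last target.

## Working session

There is one attempt and no reset: what is moved stays moved. The work goes in short steps, Python scripts to look and compute and a tool call to move; the robot and the scene stay as the last step left them, time stands still between calls to the robot, and variables do not carry over. Pictures are saved under pics/ and viewed, and the job is handed in when it is done.

Besides the shell and the picture viewer there is one more tool, called after "Emit:" as name(argument=value, ...) on one line, values as JSON. move_arm: Moves the arm, as the interface text tells. Its arguments: {"type":"object","properties":{"increments":{"type":"array"},"newtons":{"type":"number"}},"required":["increments"]}

```bash
mkdir -p pics; ls
python3 - <<'E'
from station import sensors,get_image,ctrl
import cv2,numpy as np
for n in("scene","top","wrist"):
    d=get_image(n); cv2.imwrite(f"pics/{n}0.png",d["image"][:,:,::-1])
    print(n,np.round(d["K"],1).tolist(),np.round(d["R"],3).tolist(),np.round(d["t"],3).tolist())
print(sensors.get_obs(),ctrl.nose_length)
E
```

```text
pics
scene [[539.2, 0.0, 282.9], [0.0, 539.2, 217.8], [0.0, 0.0, 1.0]] [[-0.863, 0.504, -0.015], [0.389, 0.647, -0.656], [-0.321, -0.572, -0.754]] [0.507, -0.179, 1.478]
top [[501.1, 0.0, 285.0], [0.0, 501.1, 211.4], [0.0, 0.0, 1.0]] [[0.011, -1.0, 0.002], [-0.988, -0.011, -0.152], [0.152, 0.0, -0.988]] [-0.02, 0.58, 1.122]
wrist [[324.4, 0.0, 280.5], [0.0, 324.4, 211.3], [0.0, 0.0, 1.0]] [[0.275, 0.962, -0.001], [0.925, -0.264, 0.273], [0.262, -0.076, -0.962]] [-0.623, -0.036, 0.378]
{'t': 0.15, 'q': array([ 1.17297875e+00,  5.32341723e-02,  1.61396888e+00,  7.38439831e-06,
        1.47601474e+00, -1.19012157e-01]), 'dq': array([ 0.00053289, -0.00124343, -0.00274418, -0.00095489,  0.00069191,
        0.00076877]), 'effort': array([ 5.27343182e-04, -3.94243062e+01, -3.70720410e+01, -1.73169806e-04,
        4.63452496e-03,  2.47114235e-05]), 'tool_pos': array([0.17183075, 0.60043835, 0.24733327]), 'tool_rot': array([-4.36471733e-01, -3.11069717e+00,  2.46470457e-03]), 'contact_force': array([-0.1180674 ,  0.5227003 ,  0.84846249]), 'wrist_torque': array([0.01076489, 0.04060029, 0.00840184]), 'opening': 0.08524194841533472} 0.017
```

View pics/scene0.png

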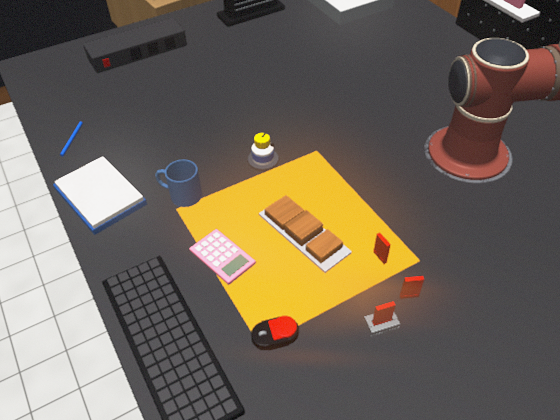

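View pics/top0.png

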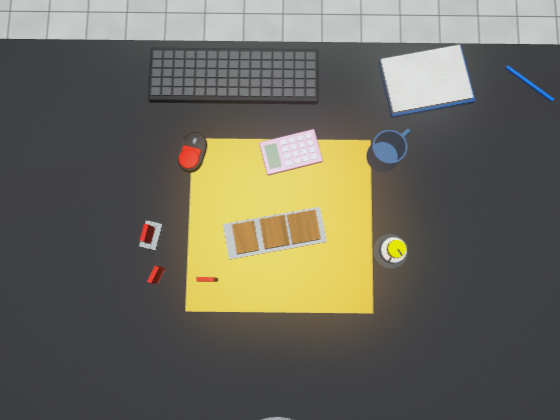

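View pics/wrist0.png

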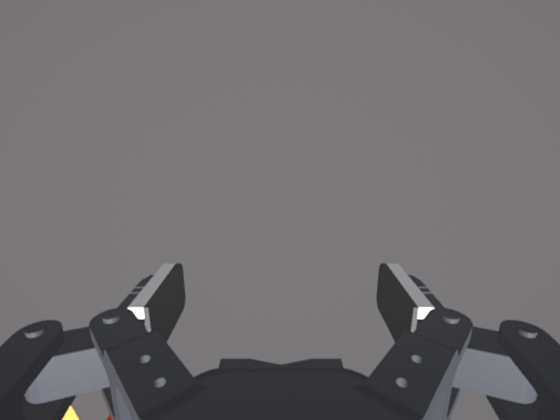

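Candidates for the spacer, in the top view: the red plate in the holder at (150,235), and loose ones at (156,274) and (207,279). The holder one is the farthest from the base (below the image at about (278,440)), and only it stands in a holder. I'll check it in a close crop.

Run:
```python
import cv2,numpy as np
a=cv2.imread("pics/top0.png");b=cv2.imread("pics/scene0.png")
r=lambda im,x,y,w,h,s:cv2.resize(im[y:y+h,x:x+w],None,fx=s,fy=s,interpolation=cv2.INTER_CUBIC)
A=r(a,130,215,100,75,4);B=r(a,215,200,120,65,3.3);C=r(a,365,225,50,50,6);D=r(b,360,225,80,110,2.7)
cv=np.zeros((600,800,3),np.uint8)
for im,x,y in((A,0,0),(C,400,0),(B,0,302),(D,400,302)):
    h=min(im.shape[0],600-y);w=min(im.shape[1],800-x);cv[y:y+h,x:x+w]=im[:h,:w]
cv2.imwrite("pics/crop1.png",cv)
```

```text
(no output)
```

View pics/crop1.png

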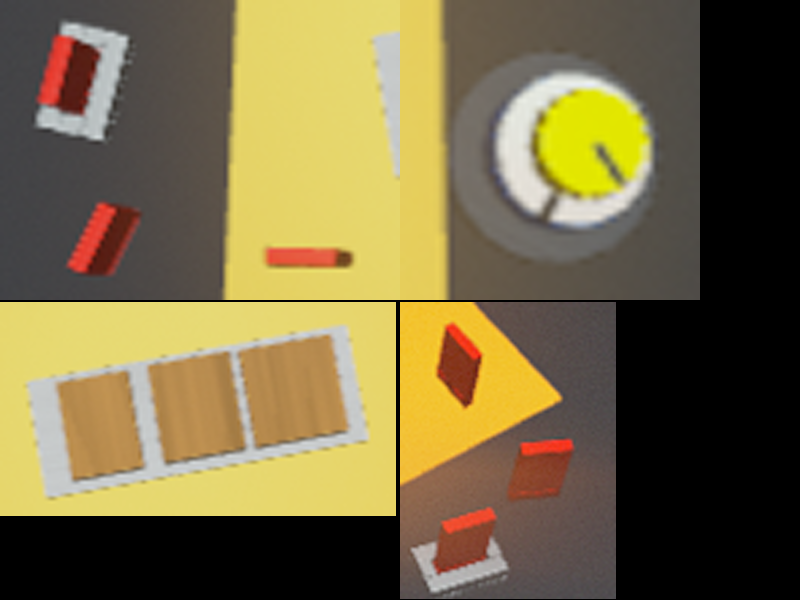

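The crop confirms it: the holder plate's bright top edge is at about top-view (146,233). The cap stripe points down-right, and the black tab is at about (389,260). The wide gap (left) is between the left tile and the middle tile. Next I'll measure these.

```bash
cat > h.py <<'E'
import cv2,numpy as np
from station import sensors,get_image,ctrl
from scipy.spatial.transform import Rotation as Ro
def ray(d,px,z):
    px=np.atleast_2d(np.asarray(px,float))
    v=np.c_[(px-[d["K"][0,2],d["K"][1,2]])/d["K"][0,0],np.ones(len(px))]@d["R"]
    c=-d["R"].T@d["t"]
    return c+v*((z-c[2])/v[:,2])[:,None]
def proj(d,X):
    c=np.atleast_2d(X)@d["R"].T+d["t"]; p=c@d["K"].T; return p[:,:2]/p[:,2:]
def cnts(m,amin=10):
    c,_=cv2.findContours(m.astype(np.uint8),cv2.RETR_EXTERNAL,cv2.CHAIN_APPROX_NONE)
    return sorted([x for x in c if cv2.contourArea(x)>=amin],key=cv2.contourArea,reverse=True)
def rect(d,c,z):
    P=ray(d,c.reshape(-1,2),z)[:,:2]
    r=cv2.minAreaRect((P*1000).astype(np.float32)); return r,cv2.boxPoints(r)
E
python3 - <<'E'
from h import *
for n in("top","scene"):
    d=get_image(n);im=d["image"];H=cv2.cvtColor(im,cv2.COLOR_RGB2HSV)
    h,s,v=[H[...,i].astype(int) for i in range(3)]
    R,G,B=[im[...,i].astype(int) for i in range(3)]
    print(n)
    y=(h>27)&(h<33)&(s>200)&(v>150)
    for c in cnts(y)[:2]:
        (q,r)=cv2.minEnclosingCircle(c); print("yel",q,r,cv2.contourArea(c),rect(d,c,.082)[0])
    br=(R>200)&(G<100)&(B<100)
    for c in cnts(br)[:6]:
        print("red",c.reshape(-1,2).mean(0),cv2.contourArea(c),rect(d,c,.074)[0],rect(d,c,.074)[1].tolist())
    w=(h>8)&(h<19)&(s>90)&(v>70)&(v<215)&(R-B>40)
    for c in cnts(w,100)[:6]:
        print("wood",c.reshape(-1,2).mean(0),cv2.contourArea(c),rect(d,c,.030)[0])
    g=(s<40)&(v>110)
    for c in cnts(g,40)[:9]: print("gray",c.reshape(-1,2).mean(0).round(),cv2.contourArea(c),rect(d,c,.008)[0])
E
```

```text
top
yel (396.31817626953125, 248.22727966308594) 8.768241882324219 187.0 ((494.48443603515625, -262.1681213378906), (35.644996643066406, 38.15812683105469), 0.6543703675270081)
red [189.         155.85714286] 316.5 ((699.7850341796875, 210.33741760253906), (42.697998046875, 49.013038635253906), 74.38172149658203) [[670.4356079101562, 196.37451171875], [717.6389770507812, 183.17886352539062], [729.1344604492188, 224.30032348632812], [681.9310913085938, 237.4959716796875]]
red [204.78378378 278.67567568] 42.5 ((422.4412841796875, 162.91342163085938), (6.60460901260376, 35.682247161865234), 0.64979088306427) [[418.9368591308594, 180.71595764160156], [419.3415222167969, 145.03599548339844], [425.9457092285156, 145.1108856201172], [425.5410461425781, 180.7908477783203]]
red [143.55555556 232.        ] 39.0 ((524.6448364257812, 304.8721923828125), (7.46785306930542, 37.46357727050781), 78.140625) [[505.5455017089844, 305.0675354003906], [542.20947265625, 297.3683776855469], [543.744140625, 304.6768493652344], [507.0802001953125, 312.3760070800781]]
red [152.5 274. ] 38.0 ((431.070495605468
[... 4391 characters left out ...]
41650390625), (182.2969207763672, 108.45536041259766), 89.95600891113281)
gray [214. 250.] 334.5 ((748.3483276367188, -46.468414306640625), (50.50127029418945, 81.13715362548828), 14.992413520812988)
gray [350.   3.] 293.0 ((-186.56138610839844, -822.3182983398438), (82.36582946777344, 198.82199096679688), 58.02739334106445)
gray [381. 323.] 245.0 ((522.8749389648438, 302.7723693847656), (41.55739974975586, 66.422607421875), 76.2554931640625)
gray [262. 150.] 153.5 ((484.07183837890625, -294.60260009765625), (49.25967025756836, 62.68360137939453), 48.783851623535156)
gray [486. 172.] 152.5 ((6.647674560546875, 79.90565490722656), (212.28952026367188, 79.45164489746094), 0.032292671501636505)
```

Emit:
move_arm(increments=[[-4.3, -4.0, 0, 0, 8.5], [-8.6, -8.0, 0, 0, 8.5], [-12.9, -12.0, 0, 0, 8.5], [-17.2, -16.0, 0, 0, 8.5], [-21.5, -20.0, 0, 0, 8.5]])

```text
t: 0.88
tool_pos: [0.3242, 0.3478, 0.2484]
tool_rot: [0.436, 3.111, 0.001]
contact_force: [1.0, -0.0, 0.5]
opening: 0.085
```

Emit:
move_arm(increments=[[-4.3, -4.0, 0, 0, 8.5], [-8.6, -8.0, 0, 0, 8.5], [-12.9, -12.0, 0, 0, 8.5], [-17.2, -16.0, 0, 0, 8.5], [-17.2, -16.0, 0, 0, 8.5]])

```text
t: 1.5
tool_pos: [0.4463, 0.1452, 0.2483]
tool_rot: [0.447, 3.109, -0.001]
contact_force: [-0.3, 0.2, -0.3]
opening: 0.0852
```

```bash
cat >> h.py <<'E'
def pose():
    o=sensors.get_obs();return o,np.array(o["tool_pos"]),Ro.from_rotvec(o["tool_rot"]).as_matrix()
def st():
    o,p,M=pose();print("t",round(o["t"],2),"p",p.round(4),"yawY",round(np.degrees(np.arctan2(M[1,1],M[0,1])),2),"z",M[:,2].round(3),"F",np.round(o["contact_force"],1),"T",np.round(o["wrist_torque"],2),"op",round(o["opening"],4),"q6",round(o["q"][5],2))
def go(target,yaw=None):
    o,p,M=pose();d=M.T@(np.array(target)-p)*100
    cur=np.degrees(np.arctan2(M[1,1],M[0,1]))
    print("delta cm",d.round(2),"norm",np.linalg.norm(d).round(2),"twist",None if yaw is None else round((cur-yaw+180)%360-180,2))
E
python3 - <<'E'
from h import *
st();d=get_image("wrist");cv2.imwrite("pics/w1.png",d["image"][:,:,::-1]);o,p,M=pose();print("cam",-d["R"].T@d["t"]-p, M.T@(-d["R"].T@d["t"]-p))
go([.4955,-.262,.20])
E
```

```text
t 1.5 p [0.4463 0.1452 0.2483] yawY 73.65 z [ 0.    -0.001 -1.   ] F [-0.3  0.2 -0.3] T [ 0.   -0.01  0.  ] op 0.0852 q6 -1.13
cam [-0.06579002  0.01711646  0.12507294] [ 0.06801777 -0.001904   -0.12503799]
delta cm [-16.21 -37.87   4.81] norm 41.47 twist None
```

View pics/w1.png

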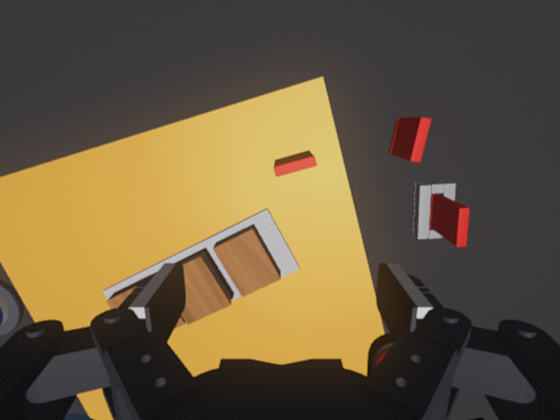

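The wrist view shows the holder spacer at about (450,215) and the strip at about (200,275), matching the top view. I'll move on to the cap.

Emit:
move_arm(increments=[[-2.3, -5.4, 0.4, 0, 8.5], [-4.6, -10.8, 0.8, 0, 8.5], [-6.9, -16.2, 1.2, 0, 8.5], [-9.2, -21.6, 1.6, 0, 8.5], [-11.5, -27.0, 2.0, 0, 8.5]])

```text
t: 2.17
tool_pos: [0.4815, -0.1431, 0.2284]
tool_rot: [0.433, 3.111, 0.001]
contact_force: [0.8, 0.1, -0.4]
opening: 0.0848
```

Emit:
move_arm(increments=[[-2.3, -5.4, 0.8, 0, 8.5], [-4.7, -10.8, 1.8, 0, 8.5], [-4.7, -10.8, 2.8, 0, 8.5], [-4.7, -10.8, 2.8, 0, 8.5]])

```text
t: 2.68
tool_pos: [0.4965, -0.2579, 0.1988]
tool_rot: [-0.434, -3.109, -0.003]
contact_force: [-0.4, -0.1, -0.1]
opening: 0.0846
```

Run:
```python
from h import *
st();d=get_image("wrist");cv2.imwrite("pics/w2.png",d["image"][:,:,::-1])
im=d["image"];H=cv2.cvtColor(im,cv2.COLOR_RGB2HSV);y=cv2.inRange(H,(26,150,120),(34,255,255))
for c in cnts(y,100)[:3]:
    print(cv2.boundingRect(c),rect(d,c,.082)[0])
```

```text
t 2.67 p [ 0.4965 -0.2579  0.1988] yawY 74.1 z [-0.002  0.002 -1.   ] F [-0.4 -0.1 -0.1] T [ 0.01 -0.02  0.  ] op 0.0846 q6 -1.91
```

View pics/w2.png

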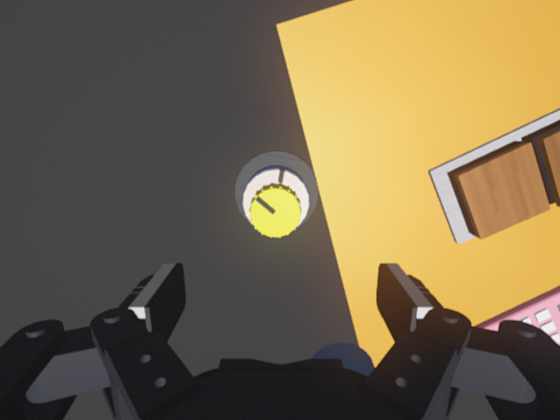

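Run:
```python
from h import *
d=get_image("wrist");im=d["image"].astype(int)
print(im[215,285],im[205,255])
m=(im[...,0]>130)&(im[...,1]>130)&(im[...,2]<110)&(im[...,0]-im[...,1]<30)
for c in cnts(m,100)[:3]:
    print(cv2.boundingRect(c),cv2.minEnclosingCircle(c),rect(d,c,.082)[0])
print(ray(d,[[275,209]],.082))
a=ray(d,[[258,199]],.082)[0]; b=ray(d,[[275,213]],.082)[0]; print("stripe",a,b,np.degrees(np.arctan2(*(a-b)[1::-1])))
tt=ray(d,[[281,175]],.055)[0]; print("tab",tt,np.degrees(np.arctan2(*(tt-[.4955,-.262,0])[1::-1])))
```

```text
[239 237 112] [239 237 108]
(250, 185, 51, 52) ((274.9181823730469, 210.3545379638672), 26.732872009277344) ((494.8962707519531, -262.26312255859375), (38.87236785888672, 41.178558349609375), 74.15980529785156)
[[ 0.49329447 -0.26180373  0.082     ]]
stripe [ 0.48205649 -0.27217478  0.082     ] [ 0.49639884 -0.26269896  0.082     ] -146.54771541752163
tab [ 0.47331013 -0.25122592  0.055     ] 154.10155566106775
```

Run:
```python
from h import *
go([.495,-.2622,.076]);st()
```

```text
delta cm [ 0.07 -0.47 12.44] norm 12.44 twist None
t 2.77 p [ 0.497  -0.2579  0.2004] yawY 74.16 z [-0.  0. -1.] F [-0.   0.3  0.4] T [ 0.   -0.02 -0.08] op 0.085 q6 -1.91
```

Emit:
move_arm(increments=[[0.1, -0.5, 4.0, 0, 8.5], [0.1, -0.5, 8.0, 0, 8.5], [0.1, -0.5, 11.0, 0, 8.5], [0.1, -0.5, 12.4, 0, 8.5], [0.1, -0.5, 12.4, 0, 6.0]])

```text
t: 3.4
tool_pos: [0.4944, -0.2633, 0.0762]
tool_rot: [-0.434, -3.111, -0.001]
contact_force: [-0.2, 0.6, 0.6]
opening: 0.0691
```

Emit:
move_arm(increments=[[0, 0, 0, 0, 3.5], [0, 0, 0, 0, 3.5], [0, 0, 0, 0, 3.5], [0, 0, 0, 0, 3.5]], newtons=40)

```text
t: 3.9
tool_pos: [0.4964, -0.2623, 0.0791]
tool_rot: [0.437, 3.108, 0.008]
contact_force: [0.8, 10.4, 7.6]
opening: 0.0385
```

Run:
```python
from h import *
st();d=get_image("wrist");cv2.imwrite("pics/w3.png",d["image"][:,:,::-1])
```

```text
t 3.9 p [ 0.4964 -0.2623  0.0791] yawY 74.0 z [ 0.004  0.004 -1.   ] F [ 0.8 10.4  7.6] T [ 1.95 -0.16 -0.01] op 0.0385 q6 -1.92
```

View pics/w3.png

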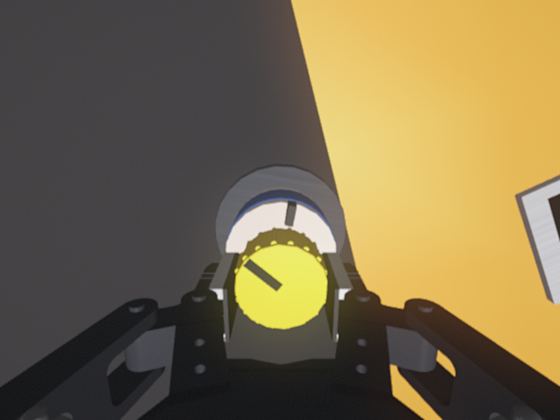

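The jaws hold the cap at (282,287). The stripe points to upper left and the tab is at (291,213). I'll ease the small contact load and turn.

Emit:
move_arm(increments=[[0, 0.1, -0.3, 0, 3.5], [0, 0.1, -0.3, 10, 3.5], [0, 0.1, -0.3, 20, 3.5], [0, 0.1, -0.3, 30, 3.5], [0, 0.1, -0.3, 40, 3.5]])

```text
t: 4.58
tool_pos: [0.4961, -0.2625, 0.0793]
tool_rot: [1.481, 2.767, 0.005]
contact_force: [6.4, 2.4, -7.4]
opening: 0.0384
```

Run:
```python
from h import *
st();d=get_image("wrist");cv2.imwrite("pics/w4.png",d["image"][:,:,::-1])
```

```text
t 4.58 p [ 0.4961 -0.2625  0.0793] yawY 33.69 z [ 0.004  0.001 -1.   ] F [ 6.4  2.4 -7.4] T [ 0.35 -1.18  0.14] op 0.0384 q6 -1.21
```

View pics/w4.png

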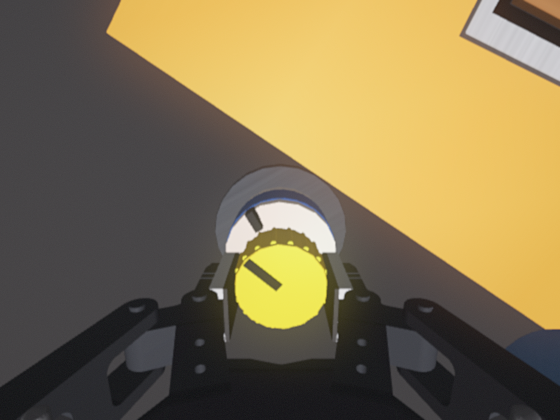

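The cap follows the gripper with the stripe fixed relative to the jaws, and the tab is closing in. I'll continue to the stop.

Emit:
move_arm(increments=[[0, 0, 0.15, 8, 3.5], [0, 0, 0.15, 16, 3.5], [0, 0, 0.15, 22, 3.5]])

```text
t: 5.0
tool_pos: [0.496, -0.2626, 0.0792]
tool_rot: [1.977, 2.439, 0.004]
contact_force: [2.8, 6.0, -0.6]
opening: 0.0384
```

Run:
```python
from h import *
st();d=get_image("wrist");cv2.imwrite("pics/w5.png",d["image"][:,:,::-1])
```

```text
t 5.0 p [ 0.496  -0.2626  0.0792] yawY 11.93 z [ 0.003  0.001 -1.   ] F [ 2.8  6.  -0.6] T [ 0.51 -0.59  1.48] op 0.0384 q6 -0.83
```

View pics/w5.png

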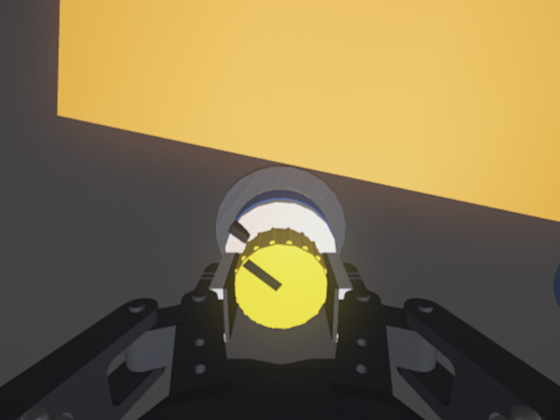

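Emit:
move_arm(increments=[[0, 0, 0, 3, 3.5], [0, 0, 0, 3, 3.5]])

```text
t: 5.3
tool_pos: [0.4959, -0.2627, 0.0792]
tool_rot: [2.036, 2.39, 0.004]
contact_force: [2.9, 2.8, 0.5]
opening: 0.0384
```

Run:
```python
from h import *
st();d=get_image("wrist")
print(ray(d,[[239,231]],.055),ray(d,[[281,288],[248,263]],.082))
c=np.array([.495,-.2622])
t=ray(d,[[239,231]],.055)[0,:2]-c
s=np.diff(ray(d,[[281,288],[248,263]],.082)[:,:2],axis=0)[0]
print(np.degrees(np.arctan2(t[1],t[0])),np.degrees(np.arctan2(s[1],s[0])))
```

```text
t 5.3 p [ 0.4959 -0.2627  0.0792] yawY 9.15 z [ 0.003  0.001 -1.   ] F [2.9 2.8 0.5] T [ 0.68 -0.46  0.43] op 0.0384 q6 -0.78
[[ 0.47319922 -0.24999958  0.055     ]] [[ 0.49575016 -0.26243885  0.082     ]
 [ 0.48056818 -0.25330344  0.082     ]]
150.76720809154958 148.9635448978858
```

Emit:
move_arm(increments=[[0, 0, 0, 8, 3.5], [0, 0, 0, 8, 3.5]])

```text
t: 5.6
tool_pos: [0.4959, -0.2654, 0.0793]
tool_rot: [2.195, 2.239, -0.002]
contact_force: [3.2, -4.7, -3.8]
opening: 0.0385
```

Run:
```python
from h import *
st();d=get_image("wrist");cv2.imwrite("pics/w6.png",d["image"][:,:,::-1])
```

```text
t 5.6 p [ 0.4959 -0.2654  0.0793] yawY 1.13 z [ 0.004 -0.006 -1.   ] F [ 3.2 -4.7 -3.8] T [-0.89 -0.43  0.32] op 0.0385 q6 -0.64
```

View pics/w6.png

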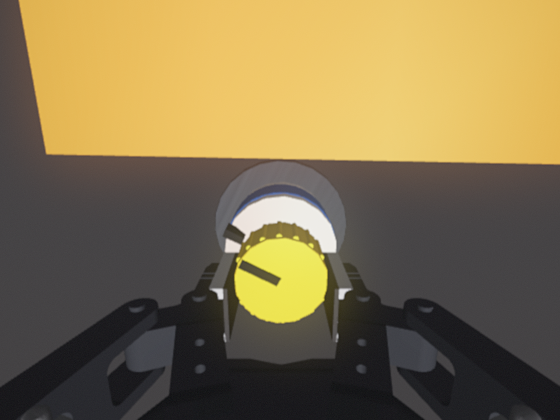

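The stripe now slips relative to the jaws (end at (243,265)), so the cap is on its stop. I'll release and rise.

Emit:
move_arm(increments=[[0, 0, 0, 0, 8.5], [0, 0, 0, 0, 8.5], [0, 0, 0, 0, 8.5], [0, 0, -4, 0, 8.5], [0, 0, -9, 0, 8.5]])

```text
t: 6.28
tool_pos: [0.4936, -0.2625, 0.1672]
tool_rot: [-2.199, -2.239, 0.001]
contact_force: [0.9, -0.0, 0.2]
opening: 0.085
```

Run:
```python
from h import *
st();d=get_image("wrist");cv2.imwrite("pics/w7.png",cv2.resize(d["image"][120:320,180:380,::-1],None,fx=3,fy=3))
go([.525,.305,.22],78)
d=get_image("top");cv2.imwrite("pics/t7.png",cv2.resize(d["image"][215:290,350:450,::-1],None,fx=6,fy=6))
```

```text
t 6.28 p [ 0.4936 -0.2625  0.1672] yawY 1.04 z [-0.003  0.002 -1.   ] F [ 0.9 -0.   0.2] T [ 0.   -0.05 -0.04] op 0.085 q6 -0.64
delta cm [56.93  3.82 -4.65] norm 57.25 twist -76.95
```

View pics/w7.png

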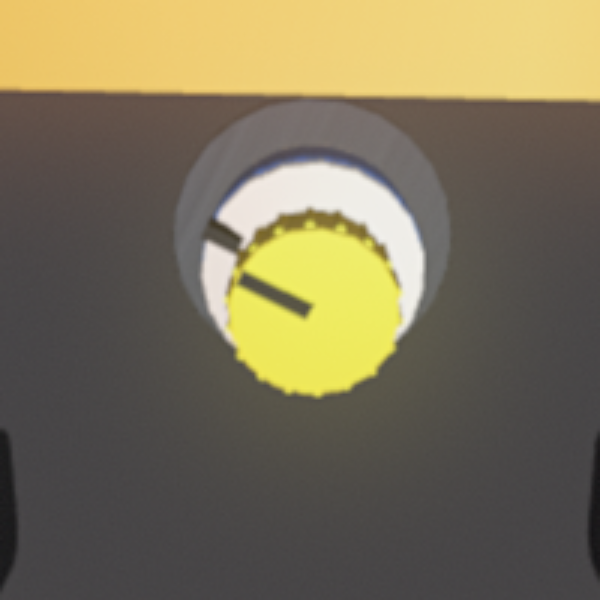

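The stripe and tab now lie on parallel lines, so the cap is shut. Next, the spacer.

Emit:
move_arm(increments=[[5.6, 0.4, -1.5, -10, 8.5], [11.2, 0.8, -3, -20, 8.5], [16.8, 1.2, -4.6, -30, 8.5], [22.4, 1.5, -4.6, -40, 8.5], [28.0, 1.9, -4.6, -50, 8.5]])

```text
t: 7.0
tool_pos: [0.5084, 0.0188, 0.2139]
tool_rot: [1.039, 2.964, 0.0]
contact_force: [0.7, -0.4, -0.2]
opening: 0.0851
```

Run:
```python
from h import *
st();go([.525,.305,.2],78)
```

```text
t 7.0 p [0.5084 0.0188 0.2139] yawY 51.35 z [ 0.001 -0.    -1.   ] F [ 0.7 -0.4 -0.2] T [ 0.01 -0.01  0.01] op 0.0851 q6 -1.01
delta cm [16.58 23.39  1.39] norm 28.7 twist -26.65
```

Emit:
move_arm(increments=[[3.3, 4.7, 0.3, -9, 8.5], [6.6, 9.4, 0.6, -18, 8.5], [9.9, 14.1, 0.9, -26.7, 8.5], [13.2, 18.7, 1.1, -26.7, 8.5], [16.6, 23.4, 1.4, -26.7, 8.5]])

```text
t: 7.62
tool_pos: [0.5265, 0.3052, 0.1993]
tool_rot: [-0.335, -3.124, 0.0]
contact_force: [0.3, -0.8, -0.2]
opening: 0.085
```

Emit:
move_arm(increments=[[0, 0, 0, 0, 8.5]])

```text
t: 7.75
tool_pos: [0.5257, 0.3065, 0.1987]
tool_rot: [-0.328, -3.123, 0.0]
contact_force: [0.6, -0.3, 0.3]
opening: 0.0847
```

Run:
```python
from h import *
st();d=get_image("wrist");im=d["image"].astype(int);cv2.imwrite("pics/w8.png",d["image"][:,:,::-1])
R,G,B=im[...,0],im[...,1],im[...,2]
for thr in(170,200,225):
  m=(R>thr)&(G<110)&(B<110)
  for c in cnts(m,60)[:4]:
    print(thr,cv2.boundingRect(c),cv2.contourArea(c),rect(d,c,.074)[0])
```

```text
t 7.75 p [0.5257 0.3065 0.1987] yawY 78.01 z [-0.002 -0.    -1.   ] F [ 0.6 -0.3  0.3] T [0.03 0.03 0.05] op 0.0847 q6 -0.96
170 (213, 68, 22, 58) 700.0 ((433.7771301269531, 282.5525207519531), (9.721264839172363, 39.22148895263672), 65.70305633544922)
170 (45, 108, 53, 22) 624.0 ((425.4719543457031, 168.36550903320312), (38.60211181640625, 9.718017578125), 89.3839340209961)
170 (275, 186, 12, 49) 485.0 ((526.416015625, 305.6835632324219), (8.968725204467773, 39.826541900634766), 78.04314422607422)
200 (213, 68, 21, 58) 659.0 ((433.840576171875, 282.6052551269531), (9.335762023925781, 38.68492889404297), 65.6954345703125)
200 (45, 108, 52, 22) 596.5 ((425.1314392089844, 168.12982177734375), (38.12630081176758, 9.044034957885742), 89.34598541259766)
200 (275, 187, 12, 48) 474.0 ((526.8056030273438, 305.6010437011719), (8.968725204467773, 39.03007507324219), 78.04314422607422)
225 (213, 68, 21, 57) 615.0 ((433.7636413574219, 282.53314208984375), (8.936516761779785, 38.12229537963867), 65.87297821044922)
225 (45, 108, 52, 22) 552.5 ((424.8384704589844, 168.00265502929688), (37.86569595336914, 8.461299896240234), 89.33861541748047)
225 (275, 187, 12, 47) 467.0 ((526.3828735351562, 305.6907043457031), (8.960769653320312, 38.165771484375), 78.04273986816406)
```

View pics/w8.png

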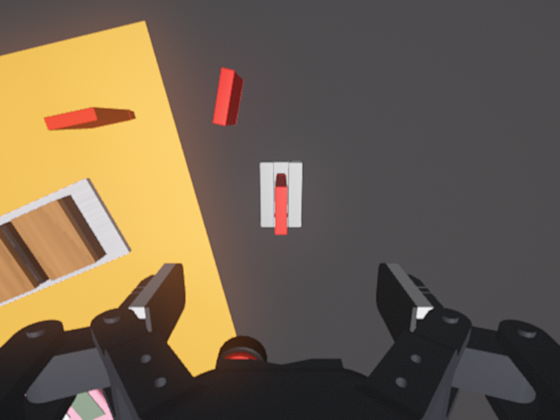

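The spacer top is at (281,210) in the wrist view, centred at (0.5264, 0.3057) with yaw 78°. I'll descend and grip.

Emit:
move_arm(increments=[[-0.1, -0.1, 5, 0, 8.5], [-0.1, -0.1, 10, 0, 8.5], [-0.1, -0.1, 13, 0, 8.5], [-0.1, -0.1, 13.9, 0, 7], [-0.1, -0.1, 13.9, 0, 4]])

```text
t: 8.43
tool_pos: [0.5277, 0.3014, 0.061]
tool_rot: [-0.337, -3.123, 0.0]
contact_force: [0.2, 1.1, -0.3]
opening: 0.0533
```

Emit:
move_arm(increments=[[0, 0, 0, 0, 2.4], [0, 0, 0, 0, 2.4], [0, 0, 0, 0, 2.0]])

```text
t: 8.8
tool_pos: [0.5281, 0.3024, 0.0619]
tool_rot: [0.336, 3.122, 0.001]
contact_force: [0.4, 0.2, 0.1]
opening: 0.0198
```

Run:
```python
from h import *
st();d=get_image("wrist");cv2.imwrite("pics/w9.png",d["image"][:,:,::-1])
```

```text
t 8.8 p [0.5281 0.3024 0.0619] yawY 77.73 z [ 0.002  0.001 -1.   ] F [0.4 0.2 0.1] T [ 0.03 -0.    0.  ] op 0.0198 q6 -0.96
```

View pics/w9.png

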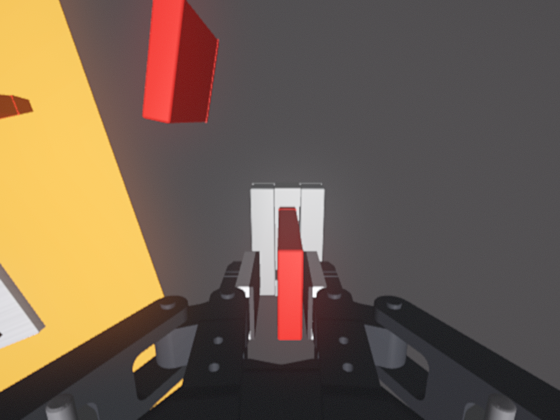

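The spacer sits at x ≈ 290 against jaw centre ≈ 281, about 3 mm off. I'll centre on it, then grip.

Emit:
move_arm(increments=[[0.2, 0.3, 0.2, 0, 2.2], [0.2, 0.3, 0.2, 0, 0.6], [0.2, 0.3, 0.2, 0, 0.6], [0.2, 0.3, 0.2, 0, 0.6]], newtons=30)

```text
t: 9.35
tool_pos: [0.526, 0.3054, 0.0586]
tool_rot: [-0.336, -3.123, 0.0]
contact_force: [0.5, -1.2, -0.9]
opening: 0.0093
```

Run:
```python
from h import *
st();d=get_image("wrist");cv2.imwrite("pics/w10.png",d["image"][:,:,::-1])
```

```text
t 9.35 p [0.526  0.3054 0.0586] yawY 77.73 z [-0. -0. -1.] F [ 0.5 -1.2 -0.9] T [ 0.02  0.02 -0.02] op 0.0093 q6 -0.95
```

View pics/w10.png

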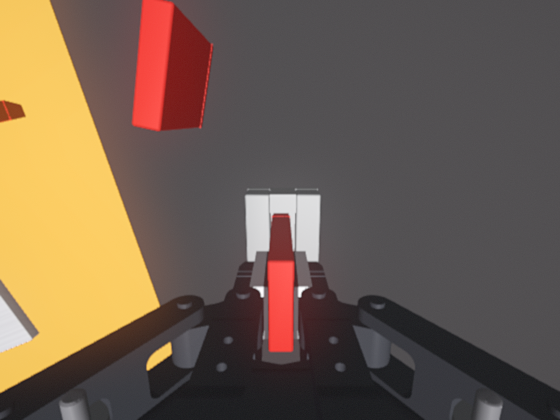

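Emit:
move_arm(increments=[[0, 0, -3, 0, 0.6], [0, 0, -7, 0, 0.6], [0, 0, -12, 0, 0.6], [0, 0, -12, 0, 0.6]])

```text
t: 9.9
tool_pos: [0.5292, 0.3067, 0.1851]
tool_rot: [0.335, 3.114, 0.008]
contact_force: [0.4, -0.9, 0.0]
opening: 0.0099
```

Run:
```python
from h import *
st();go([.527,.0485,.18],100.95)
d=get_image("wrist");cv2.imwrite("pics/w11.png",d["image"][:,:,::-1])
```

```text
t 9.9 p [0.5292 0.3067 0.1851] yawY 77.73 z [ 0.01   0.004 -1.   ] F [ 0.4 -0.9  0. ] T [-0.01  0.04  0.03] op 0.0099 q6 -0.95
delta cm [ -5.27 -25.28   0.4 ] norm 25.83 twist -23.22
```

View pics/w11.png

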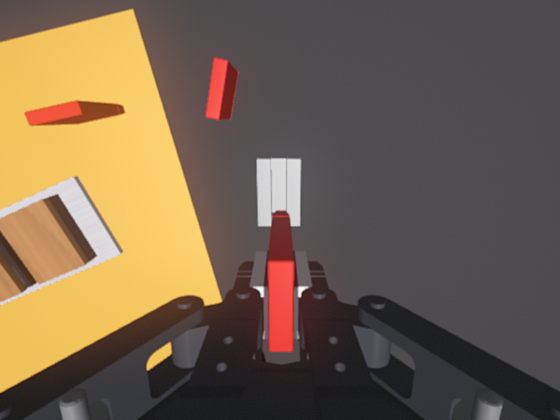

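The spacer is held and the holder is empty. I'll carry it to above the wide gap.

Emit:
move_arm(increments=[[-1.0, -5.1, 0, -6, 0.6], [-2.1, -10.1, 0, -12, 0.6], [-3.2, -15.2, 0, -18, 0.6], [-4.2, -20.3, 0, -23.2, 0.6], [-5.2, -25.3, 0, -23.2, 0.6]])

```text
t: 10.58
tool_pos: [0.5218, 0.0456, 0.1767]
tool_rot: [0.3, -3.124, -0.001]
contact_force: [0.7, -0.4, -0.6]
opening: 0.0094
```

Emit:
move_arm(increments=[[0, 0, 0, 0, 0.6], [0, 0, 0, 0, 0.6]])

```text
t: 10.82
tool_pos: [0.5225, 0.0475, 0.1774]
tool_rot: [0.298, -3.125, -0.001]
contact_force: [0.2, 0.3, -0.9]
opening: 0.0095
```

Run:
```python
from h import *
st();d=get_image("wrist");cv2.imwrite("pics/w12.png",d["image"][:,:,::-1])
d=get_image("top");cv2.imwrite("pics/t12.png",cv2.resize(d["image"][180:290,190:350,::-1],None,fx=5,fy=5))
d=get_image("scene");cv2.imwrite("pics/s12.png",cv2.resize(d["image"][130:290,230:430,::-1],None,fx=3.5,fy=3.5))
```

```text
t 10.82 p [0.5225 0.0475 0.1774] yawY 100.9 z [-0.002  0.001 -1.   ] F [ 0.2  0.3 -0.9] T [-0.01  0.04 -0.01] op 0.0095 q6 -1.81
```

View pics/w12.png

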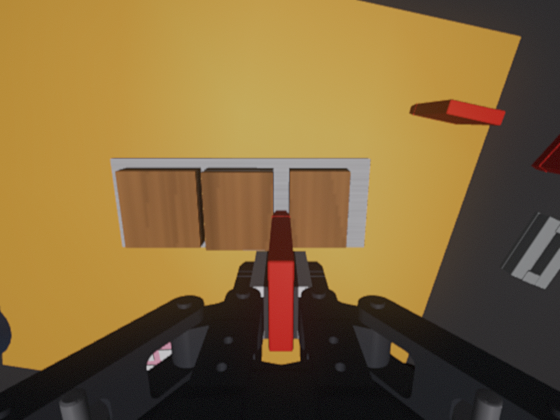

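View pics/s12.png

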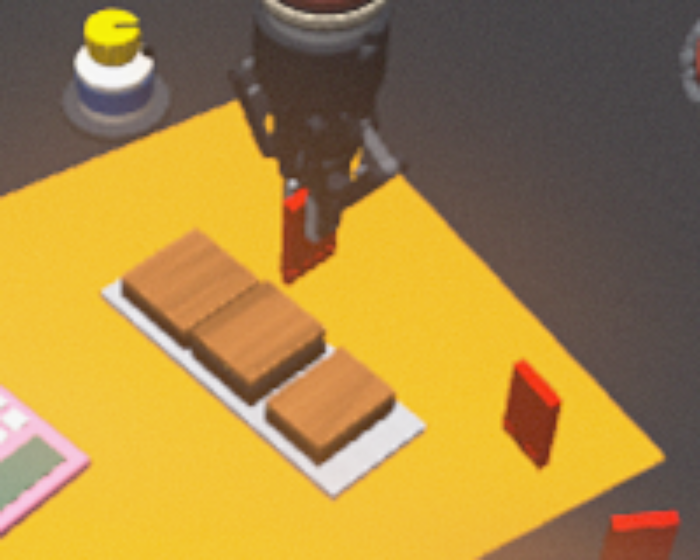

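The wrist view shows the wide gap as the light band at x ≈ 274–289, rows 170–210, with the held spacer's column at x ≈ 281. Next I'll measure the gap edges.

Run:
```python
from h import *
st();d=get_image("wrist");im=d["image"]
H=cv2.cvtColor(im,cv2.COLOR_RGB2HSV).astype(int)
for r in(175,185,195,205):
    print(r,[tuple(int(a) for a in im[r,c]) for c in range(268,296,2)])
m=(H[...,0]<17)&(H[...,0]>5)&(H[...,2]>95)&(H[...,2]<215)&(H[...,1]>90)
m[250:]=0;m[:155]=0;m[:,380:]=0
for c in cnts(m,800)[:4]:
    print(cv2.boundingRect(c),rect(d,c,.036)[0],rect(d,c,.030)[0])
```

```text
t 10.97 p [0.5229 0.0484 0.1782] yawY 101.03 z [-0.001  0.    -1.   ] F [ 0.4 -0.3 -0.1] T [ 0.02  0.01 -0.  ] op 0.0096 q6 -1.81
175 [(129, 90, 57), (133, 92, 56), (108, 98, 96), (165, 164, 168), (161, 161, 163), (162, 161, 164), (162, 162, 164), (162, 161, 164), (163, 162, 164), (164, 164, 167), (117, 103, 96), (150, 105, 65), (144, 100, 63), (143, 100, 63)]
185 [(129, 90, 55), (140, 95, 59), (110, 98, 94), (164, 164, 167), (161, 160, 164), (161, 160, 163), (160, 160, 163), (160, 160, 163), (160, 160, 163), (163, 163, 166), (105, 92, 88), (147, 102, 63), (143, 101, 63), (143, 100, 62)]
195 [(128, 88, 55), (137, 94, 58), (107, 98, 97), (165, 164, 168), (161, 160, 164), (162, 162, 165), (161, 160, 163), (162, 161, 164), (161, 161, 164), (164, 164, 167), (106, 93, 90), (147, 102, 63), (143, 99, 63), (143, 99, 62)]
205 [(127, 86, 52), (137, 94, 58), (107, 96, 96), (163, 162, 166), (160, 159, 163), (160, 160, 163), (160, 159, 163), (161, 160, 163), (161, 160, 163), (162, 162, 166), (110, 95, 90), (137, 93, 57), (142, 99, 64), (143, 99, 63)]
(115, 169, 85, 77) ((546.5254516601562, -53.928138732910156), (67.18907928466797, 65.81007385253906), 11.045010566711426) ((548.5816650390625, -55.910457611083984), (68.69745635986328, 67.28740692138672), 11.044964790344238)
(200, 171, 73, 78) ((535.8583374023438, 12.441949844360352), (68.38003540039062, 59.8069953918457), 11.044720649719238) ((537.6752319335938, 11.949626922607422), (69.91508483886719, 61.14961624145508), 11.044719696044922)
(288, 170, 61, 77) ((521.3668823242188, 79.5508041381836), (67.31597137451172, 50.02584457397461), 11.051753997802734) ((522.8584594726562, 80.56501770019531), (68.8271484375, 51.148895263671875), 11.051755905151367)
```

Emit:
move_arm(increments=[[-0.6, -0.1, 3.0, 0, 0.6], [-0.6, -0.1, 6.0, 0, 0.6], [-0.6, -0.1, 7.2, 0, 0.6], [-0.6, -0.1, 7.2, 0, 0.6], [-0.6, -0.1, 7.2, 0, 0.6]])

```text
t: 11.65
tool_pos: [0.5303, 0.0476, 0.1082]
tool_rot: [-0.3, 3.125, -0.001]
contact_force: [-0.4, -1.1, -0.2]
opening: 0.0097
```

Emit:
move_arm(increments=[[0, 0, 0, 0, 0.6], [0, 0, 0, 0, 0.6]])

```text
t: 11.9
tool_pos: [0.5298, 0.0473, 0.1077]
tool_rot: [-0.299, 3.126, -0.0]
contact_force: [0.1, -0.0, -0.4]
opening: 0.0096
```

Run:
```python
from h import *
st();go([.529,.0485,.090],101.05);d=get_image("wrist");cv2.imwrite("pics/w13.png",d["image"][:,:,::-1])
d=get_image("scene");cv2.imwrite("pics/s13.png",cv2.resize(d["image"][170:270,250:370,::-1],None,fx=6,fy=6))
st()
```

```text
t 11.9 p [0.5298 0.0473 0.1077] yawY 100.93 z [ 0.002 -0.    -1.   ] F [ 0.1 -0.  -0.4] T [-0.02  0.03  0.05] op 0.0096 q6 -1.81
delta cm [0.06 0.13 1.77] norm 1.78 twist -0.12
t 12.0 p [0.5295 0.0473 0.1073] yawY 100.92 z [ 0.001 -0.    -1.   ] F [-0.3  0.2 -0.8] T [-0.03  0.01  0.02] op 0.0097 q6 -1.81
```

View pics/w13.png

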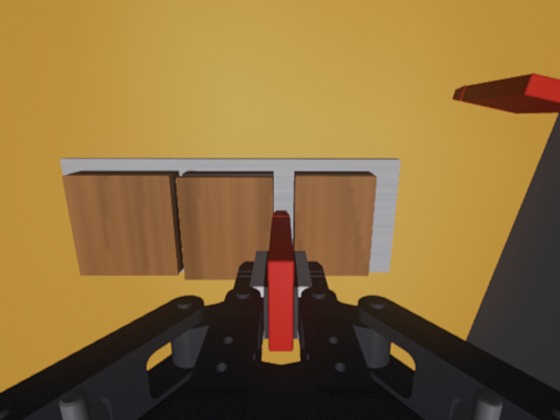

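View pics/s13.png

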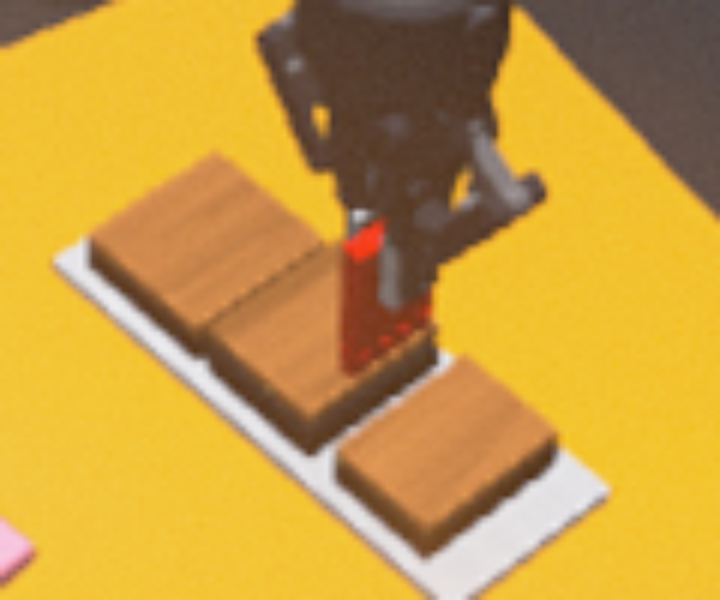

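The gap is at columns 273–294 (centre 283.5) and the spacer at 281, so a shift of +1.3 mm along tool y is needed, matching the computation.

Emit:
move_arm(increments=[[0.05, 0.13, 0.8, 0, 0.6], [0.05, 0.13, 0.8, 0, 0.6], [0.05, 0.13, 0.8, 0, 0.6]])

```text
t: 12.38
tool_pos: [0.5283, 0.0486, 0.0985]
tool_rot: [0.299, -3.127, -0.0]
contact_force: [0.4, -0.1, -1.2]
opening: 0.0093
```

Run:
```python
from h import *
st();go([.529,.0485,.0626],101.05);d=get_image("wrist");cv2.imwrite("pics/w14.png",cv2.resize(d["image"][140:350,150:430,::-1],None,fx=2.8,fy=2.8))
```

```text
t 12.38 p [0.5283 0.0486 0.0985] yawY 100.93 z [-0.001  0.    -1.   ] F [ 0.4 -0.1 -1.2] T [-0.02  0.02 -0.  ] op 0.0093 q6 -1.81
delta cm [-0.07 -0.02  3.59] norm 3.59 twist -0.12
```

View pics/w14.png

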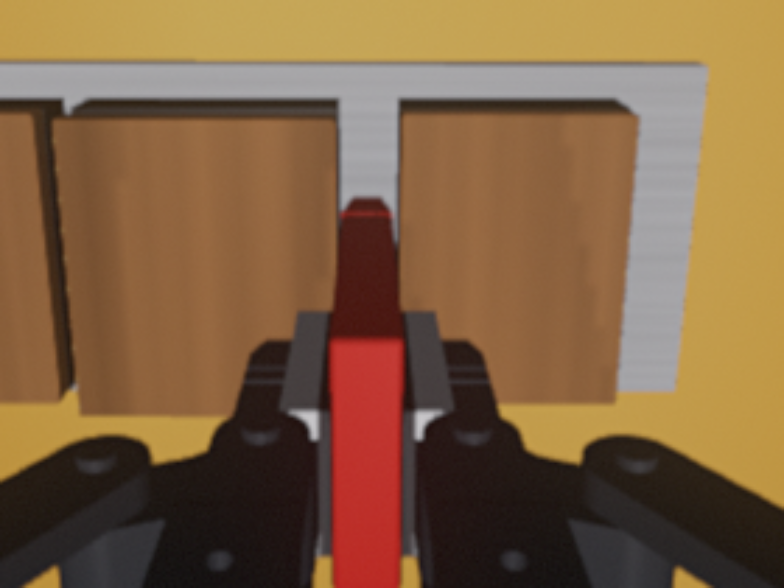

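The foot (centre 367) lines up with the gap (339–399, centre 369). I'll insert in steps.

Emit:
move_arm(increments=[[-0.05, 0, 0.8, 0, 0.6], [-0.05, 0, 1.6, 0, 0.6], [-0.05, 0, 1.6, 0, 0.6]])

```text
t: 12.8
tool_pos: [0.5281, 0.0487, 0.0814]
tool_rot: [0.299, -3.125, -0.001]
contact_force: [0.6, 1.8, -0.1]
opening: 0.0097
```

Run:
```python
from h import *
st();go([.529,.0485,.0626],101.05)
```

```text
t 12.8 p [0.5281 0.0487 0.0814] yawY 100.92 z [-0.002  0.    -1.   ] F [ 0.6  1.8 -0.1] T [-0.07 -0.    0.03] op 0.0097 q6 -1.81
delta cm [-0.09 -0.03  1.88] norm 1.89 twist -0.13
```

Emit:
move_arm(increments=[[-0.05, 0, 0.7, 0, 0.6], [-0.05, 0, 1.4, 0, 0.6], [-0.05, 0, 1.8, 0, 0.6], [-0.05, 0, 1.8, 0, 0.6]])

```text
t: 13.3
tool_pos: [0.5292, 0.0488, 0.0642]
tool_rot: [0.299, -3.126, -0.0]
contact_force: [-0.8, -1.0, -0.6]
opening: 0.0092
```

Run:
```python
from h import *
st();go([.529,.0485,.0626],101.05);d=get_image("wrist");cv2.imwrite("pics/w15.png",cv2.resize(d["image"][140:350,150:430,::-1],None,fx=2.8,fy=2.8))
```

```text
t 13.3 p [0.5292 0.0488 0.0642] yawY 100.93 z [-0.001  0.    -1.   ] F [-0.8 -1.  -0.6] T [-0.02  0.03 -0.02] op 0.0092 q6 -1.81
delta cm [ 0.02 -0.02  0.16] norm 0.17 twist -0.12
```

View pics/w15.png

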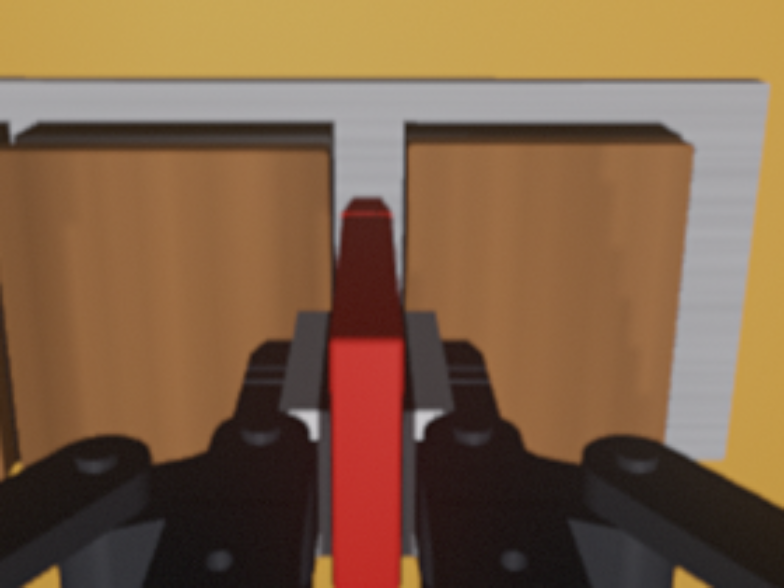

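Emit:
move_arm(increments=[[0, 0, 0.15, 0, 0.6], [0, 0, 0.3, 0, 0.6], [0, 0, 0.3, 0, 0.6]])

```text
t: 13.72
tool_pos: [0.5299, 0.0487, 0.0624]
tool_rot: [-0.299, 3.127, -0.0]
contact_force: [-2.7, 0.3, 3.7]
opening: 0.0095
```

Run:
```python
from h import *
st();d=get_image("wrist");st()
```

```text
t 13.72 p [0.5299 0.0487 0.0624] yawY 100.93 z [ 0. -0. -1.] F [-2.7  0.3  3.7] T [0.05 0.24 0.01] op 0.0095 q6 -1.81
t 13.78 p [0.5299 0.0487 0.0625] yawY 100.93 z [ 0.001 -0.    -1.   ] F [-0.8 -0.8  4.8] T [0.01 0.34 0.02] op 0.0098 q6 -1.81
```

It touched the base at TCP z 0.0625, as predicted (0.0626), with 4–5 N. I'll release and rise.

Emit:
move_arm(increments=[[0, 0, -0.1, 0, 1.6], [0, 0, -0.1, 0, 3.5], [0, 0, -0.1, 0, 4.5], [0, 0, -2.5, 0, 4.5], [0, 0, -7, 0, 4.5]])

```text
t: 14.4
tool_pos: [0.5276, 0.0488, 0.13]
tool_rot: [0.299, -3.122, -0.001]
contact_force: [1.5, -0.5, 0.2]
opening: 0.0448
```

Emit:
move_arm(increments=[[0, 0, -4, 0, 4], [0, 0, -4, 0, 2]])

```text
t: 14.65
tool_pos: [0.5322, 0.0486, 0.1763]
tool_rot: [-0.298, 3.119, -0.002]
contact_force: [-0.5, -0.4, -0.0]
opening: 0.0234
```

Run:
```python
from h import *
st();d=get_image("wrist");cv2.imwrite("pics/w16.png",d["image"][:,:,::-1])
im=d["image"].astype(int);R,G,B=im[...,0],im[...,1],im[...,2]
m=(R>200)&(G<110)&(B<110)
for c in cnts(m,60)[:4]: print(cv2.boundingRect(c),rect(d,c,.078)[0])
d=get_image("scene");cv2.imwrite("pics/s16.png",cv2.resize(d["image"][130:290,230:430,::-1],None,fx=3.5,fy=3.5))
```

```text
t 14.65 p [0.5322 0.0486 0.1763] yawY 100.93 z [ 0.008 -0.    -1.   ] F [-0.5 -0.4 -0. ] T [ 0.03 -0.02  0.02] op 0.0234 q6 -1.81
```

View pics/w16.png

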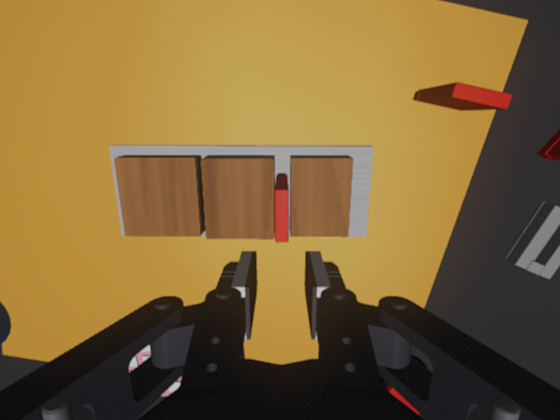

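View pics/s16.png

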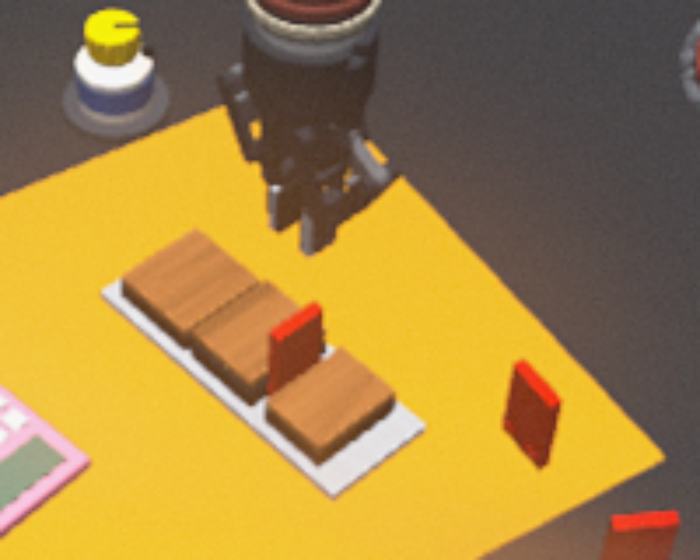

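The spacer stands upright in the wide gap (wrist (282,213)), between the middle and left end tiles. Next I'll close the fingers, turn 90° and move over the middle tile on the side away from the spacer.

Run:
```python
from h import *
d=get_image("wrist");im=d["image"].astype(int);R,G,B=im[...,0],im[...,1],im[...,2]
for thr in (150,180):
  m=(R>thr)&(G<80)&(B<80)
  for c in cnts(m,60)[:5]: print(cv2.boundingRect(c),rect(d,c,.078)[0])
st();go([.538,.0025,.10],11)
```

```text
(453, 88, 60, 26) ((425.509033203125, 159.60723876953125), (37.55771255493164, 9.012317657470703), 89.6337890625)
(274, 196, 13, 52) ((530.18115234375, 47.81610107421875), (37.88203048706055, 8.648089408874512), 11.222918510437012)
(275, 197, 12, 51) ((530.4462890625, 48.309410095214844), (37.133140563964844, 7.956173419952393), 10.95676040649414)
(454, 89, 56, 24) ((425.511474609375, 159.60482788085938), (36.30225372314453, 7.59609317779541), 89.64411926269531)
t 14.8 p [0.5288 0.0488 0.1705] yawY 100.93 z [-0.002  0.    -1.   ] F [-0.6 -0.1  0.1] T [-0.    0.03 -0.  ] op 0.0196 q6 -1.81
delta cm [-0.04 -4.72  7.04] norm 8.48 twist 89.93
```

Emit:
move_arm(increments=[[0, -1, 0, 10, 0.5], [0, -2, 0, 20, 0], [0, -3, 0, 30, 0], [0, -4, 0, 40, 0], [0, -4.7, 0, 50, 0]])

```text
t: 15.42
tool_pos: [0.5372, 0.0024, 0.1692]
tool_rot: [-1.058, -2.954, 0.001]
contact_force: [-0.2, -0.0, 0.4]
opening: -0.0002
```

Emit:
move_arm(increments=[[0, 0, 0, 10, 0], [0, 0, 0, 20, 0], [0, 0, 0, 30, 0], [0, 0, 0, 39.9, 0], [0, 0, 0, 39.9, 0]])

```text
t: 16.05
tool_pos: [0.5373, 0.0027, 0.1696]
tool_rot: [-1.993, -2.424, 0.003]
contact_force: [-0.2, 0.5, -0.0]
opening: 0.0003
```

Run:
```python
from h import *
d=get_image("wrist");cv2.imwrite("pics/w17.png",d["image"][:,:,::-1])
st();go([.538,.0025,.060],11)
```

```text
t 16.1 p [0.5375 0.0027 0.17  ] yawY 11.19 z [-0.003  0.    -1.   ] F [-0.6 -0.2 -0.3] T [ 0.01 -0.   -0.03] op 0.0003 q6 -0.33
delta cm [-0.04  0.08 11.  ] norm 11.0 twist 0.19
```

View pics/w17.png

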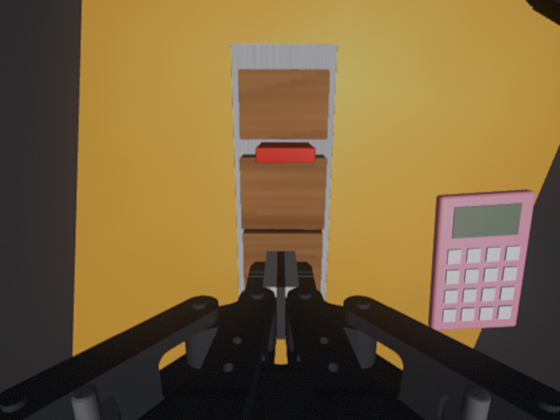

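The closed fingers are over the middle tile with the spacer well clear at (285,154). I'll descend.

Emit:
move_arm(increments=[[0, 0.1, 4, 0, 0], [0, 0.1, 8, 0, 0], [0, 0.1, 10.8, 0, 0], [0, 0.1, 10.8, 0, 0], [0, 0.1, 10.8, 0, 0]])

```text
t: 16.73
tool_pos: [0.5401, 0.0027, 0.0647]
tool_rot: [1.996, 2.425, 0.001]
contact_force: [0.0, 0.3, 0.0]
opening: -0.0001
```

Run:
```python
from h import *
d=get_image("wrist");cv2.imwrite("pics/w18.png",d["image"][:,:,::-1])
d=get_image("scene");cv2.imwrite("pics/s18.png",cv2.resize(d["image"][130:290,230:430,::-1],None,fx=3.5,fy=3.5))
st();go([.538,.0025,.047],11)
```

```text
t 16.82 p [0.5408 0.0026 0.0656] yawY 11.06 z [ 0.003 -0.    -1.   ] F [-0.3 -0.1 -0.2] T [-0.03  0.04 -0.03] op 0.0001 q6 -0.33
delta cm [ 0.04 -0.28  1.86] norm 1.89 twist 0.06
```

View pics/w18.png

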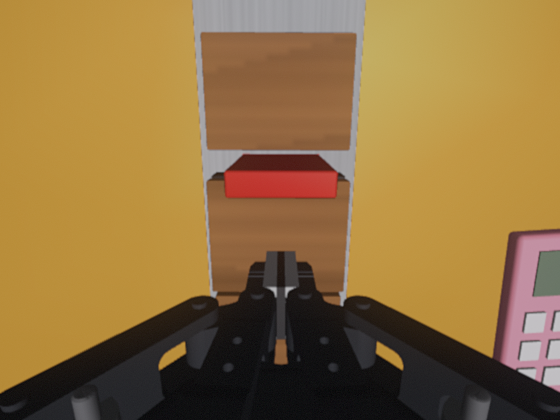

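Emit:
move_arm(increments=[[0, -0.2, 0.7, 0, 0], [0, -0.2, 1.2, 0, 0], [0, -0.2, 1.5, 0, 0], [0, -0.2, 1.5, 0, 0]])

```text
t: 17.32
tool_pos: [0.5377, 0.0023, 0.0493]
tool_rot: [-1.998, -2.425, 0.0]
contact_force: [-2.8, -0.0, 6.1]
opening: 0.0002
```

Run:
```python
from h import *
st()
```

```text
t 17.32 p [0.5377 0.0023 0.0493] yawY 11.03 z [-0. -0. -1.] F [-2.8 -0.   6.1] T [0.02 0.42 0.03] op 0.0002 q6 -0.33
```

Emit:
move_arm(increments=[[0, 0, 0.2, 0, 0], [0, 0, 0.4, 0, 0], [0, 0, 0.4, 0, 0], [0, 0, 0.4, 0, 0]])

```text
t: 17.82
tool_pos: [0.5378, 0.0023, 0.0469]
tool_rot: [-1.997, -2.424, 0.001]
contact_force: [-7.6, 0.2, 14.8]
opening: 0.0002
```

Run:
```python
from h import *
st()
```

```text
t 17.82 p [0.5378 0.0023 0.0469] yawY 11.05 z [-0.001 -0.    -1.   ] F [-7.6  0.2 14.8] T [ 0.04  1.26 -0.02] op 0.0002 q6 -0.33
```

Emit:
move_arm(increments=[[0, -0.15, 0.15, 0, 0], [0, -0.15, 0.15, 0, 0], [0, -0.15, 0.15, 0, 0], [0, -0.15, 0.15, 0, 0]])

```text
t: 18.32
tool_pos: [0.5377, 0.0023, 0.0468]
tool_rot: [1.997, 2.424, 0.003]
contact_force: [-6.5, 1.6, 18.5]
opening: -0.0002
```

Run:
```python
from h import *
st()
d=get_image("wrist");cv2.imwrite("pics/w19.png",d["image"][:,:,::-1])
d=get_image("scene");cv2.imwrite("pics/s19.png",cv2.resize(d["image"][110:270,220:420,::-1],None,fx=3.5,fy=3.5))
d=get_image("top");cv2.imwrite("pics/t19.png",d["image"][:,:,::-1]);st()
```

```text
t 18.32 p [0.5377 0.0023 0.0468] yawY 11.04 z [ 0.002  0.    -1.   ] F [-6.5  1.6 18.5] T [0.31 1.12 0.04] op -0.0002 q6 -0.33
t 18.48 p [0.5377 0.0023 0.0468] yawY 11.04 z [ 0.002  0.    -1.   ] F [-6.4  1.6 18.7] T [ 0.38  1.07 -0.02] op -0.0002 q6 -0.33
```

View pics/w19.png

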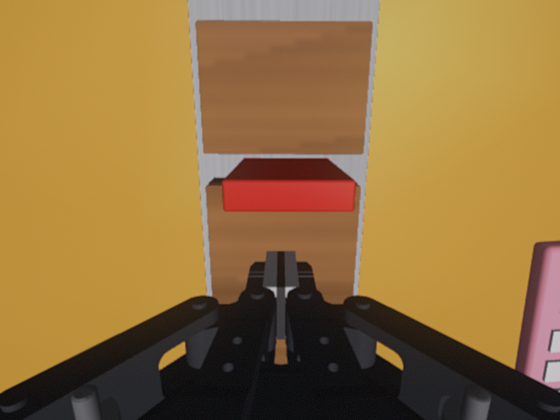

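View pics/s19.png

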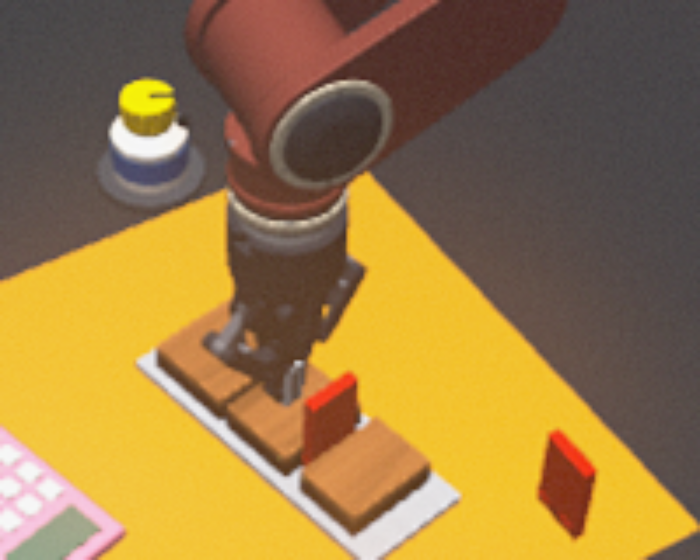

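View pics/t19.png

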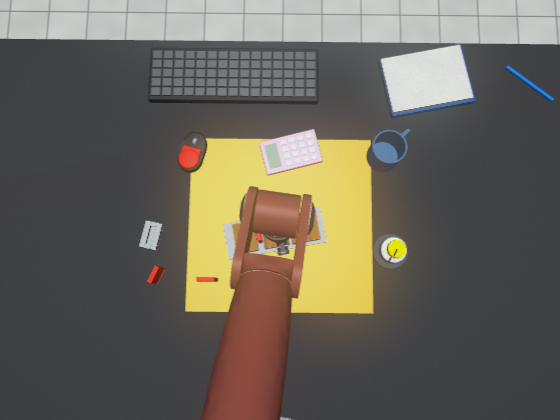

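The tile is on its rigid stop: force rose from 15 to 18.7 N while z stayed at 0.0468 m. The spacer stands free at wrist (288,190), and the cap stripe meets the tab. The mouse, calculator and mug are at their start pixels. I'm handing it in.

Run:
```python
from station import order
print(order.finish_job())
from h import *
st()
```

```text
the job is handed in; nothing more can be done
None
the job is handed in; nothing more can be done
```

I did all three steps in the order asked and handed the job in at about 18.5 s, with the gripper still holding the middle tile pressed down. No verdict came back, and I could not take a reading after handing in.

- **Cap:** I turned it clockwise about 60° until it stopped and the jaws slipped on it. In the pictures afterwards the stripe lines up with the black tab.
- **Spacer:** I took the red spacer from the holder, the farthest of the three look-alikes. It went into the 14 mm gap between the middle tile and end tile A, and touched the base at a tool height of 0.0625 m against 0.0626 expected. After release its top was centred within about 1–2 mm of the gap centre, it lay within 0.2° of the strip direction, and it stood upright.
- **Middle tile:** I pressed it with closed fingertips on the side away from the spacer. Tool height stayed at 0.0468 m (flush is 0.047) while the force rose from 15 to 18.7 N, so it is on its rigid stop. A sideways friction force of about 6 N remained. In the last pictures the gripper was clear of the spacer.
- **Bystanders:** the mouse, calculator and mug look unmoved in the last top view.

No check failed. When I first gripped the cap, a brief upward force of about 8 N suggested the fingertips touched the jar's shoulder. I eased it by raising the tool 3 mm before turning.

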